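Lock the apricot tray at its serving station

ROBOT

A 6-joint arm with a two-finger parallel gripper is mounted at the origin on the work surface. World frame = base frame: x ahead of the robot, y to its left, z up, the work surface at z = 0. Lengths are in mm, angles in rad, forces in N, time in s.
With the tool pointing down it reaches from about 375 to 900 mm from the base axis. Payload 3.1 kg.
Tool frame: the origin (TCP) lies midway between the tips of the shut fingers; the grasp point (between the pads) lies 19 mm behind it; z points along the fingers, y is the direction in which the jaws open and shut (so a half turn about z gives the same grasp; the last joint's range is limited). The gripper opens to 87 mm and grips with 3 to 60 N. Pads are 19 mm wide; open, the fingers measure 117 mm over their backs; the gripper's body (75 mm by 190 mm) begins 51 mm behind the grasp point.
Start: joints at [-1.524, 0.527, 1.433, -0, 1.181, -0.178], TCP at [139.954, -609.105, 222.548] pointing down, gripper open.
Joint ranges: [-3.08, 3.08], [-0.75, 2.2], [0.22, 2.44], [-1.43, 4.57], [0, 2.65], [-2.85, 2.85]. Speed limits (rad/s): [2.79, 2.79, 3.14, 3.14, 3.14, 3.14].

INTERFACE

Orientations are given as [roll, pitch, yaw] about the fixed x, y, z axes, in that order (R = Rz(yaw) Ry(pitch) Rx(roll)).
In Python, from cell import robot gives the robot as it stands.
- The arm moves only by the tool drive_tool, never from a script. Its argument "plan" is a list of rows, each a list of 7 numbers: the turn, a rotation vector about the tool's x, y, z in degrees, then the shift along the tool's x, y, z in m, then the closure, from -1 (fully open) to 1 (shut). In form: [[rx, ry, rz, tx, ty, tz, hand], ...]. A call has 1 to 10 rows; each row is the pose to reach, as a shift and turn from the pose measured when the call began, along the tool's axes at that moment; what a row does not reach only later rows make up. A row lasts 1/8 s, in which the tool goes at most 62.5 mm and 10.7 degrees, less where a joint would pass 70% of its speed; a pose out of reach is approached as far as the arm can. A call with a gripper value outside its range is refused whole. The fingers move at their own pace and stop on an object; the grip force is fixed at half the most. Time passes only in rows, so rows that repeat a pose let the fingers close. It gives the time, the measured TCP pose, the force and the opening at its end, in the units of the state.
- robot.observe(): the state, without advancing time (a new reading comes with each control period).
- robot.grab_frame(name): name is "scene" or "top"; returns (picture, depth): 480x640x3 uint8, red, green, blue; 480x640 float32, mm along the optical axis (not along the pixel's ray), 0 where there is no reading.
- robot.camera_model(name): a dict with "mtx" (3x3 intrinsics, pixels), "T" (4x4, takes a point from camera to world coordinates). Camera axes: x right, y down, z forward; pixel columns grow to the right and rows downward; lengths in mm; the calibration is good to about 2 mm. A picture is of the moment at which its call begins. camera_model takes no time and is no camera call.
- robot.sign_off(): hands the job in, once; it reports no verdict.
Trained networks look in the newest picture that a camera, given by its name, has taken for a name from the list of things; names that differ only in an ending like _2 or _b are one class to them, and where a whole thing is asked for, a point or a joint stands for the part that bears it (a point fixed in the world has none). Each returns a list of dicts, best first, with "p" (0 to 1); they miss things now and then, are a little off and sometimes report something else, mostly with a low value. They report only what shows in the picture. A call takes as long as a camera call. They do not tell look-alikes from the thing itself.
- robot.masks_of(camera, name): "region" (480x640 bool, what is visible of it) and "rect" ([left, top, right, bottom] in pixels, round what is visible of it).
The state is a dict: "time_s": time; "joints": joint angles; "qd": joint speeds; "joint_torque": joint torques, N m; "position": TCP position; "orientation": TCP orientation; "wrist_force": force on the tool from outside, world axes, zero at the start; "torque": the same for the moment, N m; "finger_gap": finger opening in mm.
Only numpy, scipy, OpenCV 4.12 (cv2) and the standard library are available. Lean on these libraries where they do the work, as an engineer would, in place of code of your own. Each camera call takes 0.05 s, during which the arm holds its last target. There are 200 camera calls.

TASK

Push the orange tray of apricots along the rail to the latch until it drops into the detent there, with its ring in line with the big hook. Then swing the hook over and follow its arc down through the ring, pressing against its stiff spring until it is fully home, without forcing it. Leave the blue tray where it is and do not shove the jars, the bowl or the scoop about; finish with nothing touched.

Things in the scene. Friction and masses are not known exactly. Their poses are not given: they have to be found in the camera images.
- rail: Fixed aluminium channel rail, 560 mm long along its own y axis, 107 mm wide, open at both ends. Origin at its middle, on the table. Floor top 8 mm, side walls 20 mm above the table. Both trays stand in it with the rail's yaw and slide only along its y (1.5 mm play each side). Slippery: a tray takes 1 to 2 N to move, 4 to 8 N once it rides on the detent shoe and about 10 N to push out of the detent.
- latch: Fixed grey latch stand, 105 x 90 mm, beyond the rail's +x wall, same yaw. Origin on the table under the hook's pivot, 128 mm in +x from the rail's middle line. Pivot axis parallel to its y, 75 mm up; the hook swings in its plane y = 0. Cheeks at y = +-21 mm reach 95 mm up. The orange tray is in the detent when its ring has y = 0 in this frame.
- detent_shoe (a point): Centre of the sprung white detent shoe (16 mm round) on the latch, 79 mm in -x and 30 mm in +y from the latch's origin, 34 mm up. It rides on the tray's far side and drops into a notch there, pulling the tray in over about the last 5 mm. The tray can be pushed on past it: stop there.
- hook (a joint): Angle of the hinged C-hook, rad. At 0 its spoke leans away from the rail (+x of the latch), 50 degrees above level; it grows as the hook swings up over the top (upright at 0.70) towards the rail; hard stop, fully home, at 1.955 (spoke sloping down over the ring, 162 degrees). Friction 0.55 N m and a spring of 0.25 N m per rad make it stiffer towards home; it stays where it is left.
- hook_bar (a point): Centre of the hook's black cross bar, 14 mm thick, 78 mm long, parallel to the pivot, on the end of the red spoke (12 mm thick), 95 mm from the pivot axis; to be pushed and pressed on. Moving it takes about 6 N at the bar at first, 8 to 11 N near home, square to the spoke. Near the end press the bar downwards, following its arc: a level push has little leverage there, and the bar slips out from under a straight press.
- hook_tip (a point): Centre of the free round end of the steel C-hook: a 12 mm round bar bent to an arc of 66 mm radius about the pivot, 60 degrees long, starting at the spoke and running ahead of it. It enters the ring from above at about 1.1 rad.
- orange_ring (a point): Centre of the steel ring on the orange tray: it lies level, hole 25 mm, 43 mm outside diameter, 9 mm thick, 75 mm above the table, 62 mm in +x from the tray's middle. With the tray at the latch it lies on the hook's arc, 66 mm from the pivot.
- orange_tray_mid (a point): Centre, half-way up, of the orange plastic tray heaped with dried apricots: 80 mm (x) by 110 mm (y, along the rail) by 62 mm high, about 0.5 kg, its underside 8 mm and its rim 70 mm above the table. It starts on either side of the latch, 150 to 165 mm from the rail's middle; its plain upright end walls (y = +-55 mm) are for pushing on.
- blue_tray_mid (a point): Centre of the like blue tray of dates, on the rail at the other side of the latch. Leave alone.
- jar_nuts: Jar of nuts, 64 mm wide, 100 mm tall, beyond the rail near its +y end. Origin under its centre.
- jar_honey: Honey jar, 60 mm wide, 90 mm tall, beyond the rail near its -y end. Origin under its centre.
- bowl: White bowl, 120 mm wide, 50 mm high. Origin under its centre.
- scoop: Steel scoop 90 x 60 x 30 mm with a wooden handle to -x, 185 mm long overall. Origin under the pan's centre.
Mind the look-alikes: they are no part of the job. There is more than one size of the part that bears orange_ring; the job needs the smallest.

How it is judged:
By the outcome, as a careful person would: the job done as asked, in the order asked, and still so for the second after the job is handed in, with the robot touching nothing.
It also fails if it takes over 69 s, if anything falls off the work surface, if the arm or the gripper's body presses on something with over 40 N, if the wrist force passes 120 N, or if a joint passes its speed limit or range.

## Working session

There is one attempt and no reset: what is moved stays moved. The work goes in short steps, Python scripts to look and compute and a tool call to move; the robot and the scene stay as the last step left them, time stands still between calls to the robot, and variables do not carry over. Pictures are saved under pics/ and viewed, about 8 in all and at most 12, crops included, and the job is handed in when it is done.

Besides the shell and the picture viewer there is one more tool, called after "Call:" as name(argument=value, ...) on one line, values as JSON. drive_tool: Moves the arm, as the interface text tells. Its arguments: {"type":"object","properties":{"plan":{"type":"array","items":{"type":"array","items":{"type":"number"}}}},"required":["plan"]}

```bash
mkdir -p pics; ls
python3 - <<'E'
from cell import robot
import cv2
s=robot.observe(); print({k:s[k] for k in ("time_s","position","orientation","finger_gap","wrist_force")})
for c in ("scene","top"):
    im,d=robot.grab_frame(c); cv2.imwrite(f"pics/{c}0.png",im[:,:,::-1])
    m=robot.camera_model(c); print(c,m["mtx"],m["T"])
E
```

```text
pics
{'time_s': 0.0, 'position': array([ 139.93839045, -608.39010441,  221.56307991]), 'orientation': array([-3.13945020e+00, -4.10526292e-04,  2.25827559e-01]), 'finger_gap': 86.91330642579634, 'wrist_force': array([0.2785573 , 0.29464776, 0.86762382])}
scene [[484.54348385   0.         315.4903539 ]
 [  0.         484.54348385 245.65917962]
 [  0.           0.           1.        ]] [[ 8.60280888e-01  3.10099838e-01 -4.04666386e-01  1.07058271e+03]
 [ 5.09320094e-01 -4.87600883e-01  7.09111007e-01 -9.68924717e+02]
 [ 2.25795213e-02 -8.16139369e-01 -5.77413799e-01  8.83319394e+02]
 [ 0.00000000e+00  0.00000000e+00  0.00000000e+00  1.00000000e+00]]
top [[499.37237667   0.         320.03220041]
 [  0.         499.37237667 236.51620441]
 [  0.           0.           1.        ]] [[-2.01610355e-02 -9.87100744e-01  1.58825860e-01  2.87622398e+02]
 [-9.99758575e-01  2.12923823e-02  5.42454662e-03 -1.98530959e+01]
 [-8.73635494e-03 -1.58678151e-01 -9.87291710e-01  1.57649818e+03]
 [ 0.00000000e+00  0.00000000e+00  0.00000000e+00  1.00000000e+00]]
```

View pics/top0.png

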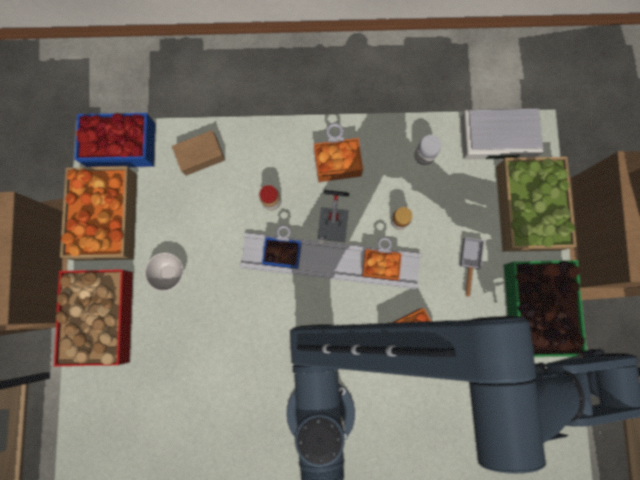

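View pics/scene0.png

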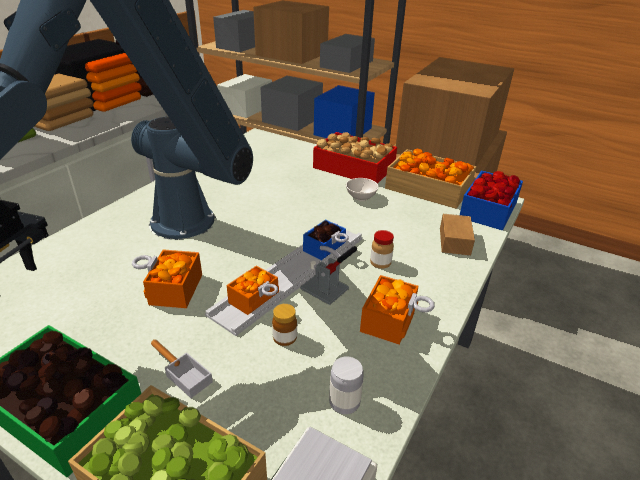

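The networks should find three orange trays: the one in the rail (top 382,263), a bigger one at (338,160) and one at (410,318) off the rail. The one in the rail fits, since it stands in the channel and is the smallest. Next I measure and make one enlarged crop.

```bash
cat > h.py <<'E'
from cell import robot
import numpy as np, cv2
def world(c,d):
    m=robot.camera_model(c); v,u=np.mgrid[:480,:640]
    P=np.stack([(u-m["mtx"][0,2])/m["mtx"][0,0]*d,(v-m["mtx"][1,2])/m["mtx"][1,1]*d,d],-1)
    return P@m["T"][:3,:3].T+m["T"][:3,3]
E
python3 - <<'E'
from h import *
for c in ("top","scene"):
    im,d=robot.grab_frame(c); W=world(c,d)
    for n in ("rail","latch","hook","hook_bar","hook_tip","orange_ring","orange_tray_mid","blue_tray_mid","jar_nuts","jar_honey","bowl","scoop"):
        for r in robot.masks_of(c,n)[:4]:
            if r["p"]<.3: continue
            m=r["region"]&(d>0); P=W[m]; 
            if len(P)<4: continue
            z=P[:,2]; T=P[z>np.percentile(z,90)-8]
            q=cv2.minAreaRect(P[:,:2].astype(np.float32))
            print(c,n,round(r["p"],2),[int(x) for x in r["rect"]],"med",np.median(P,0).round(),"zmax",z.max().round(),"rect c",np.round(q[0]),np.round(q[1]),round(q[2],1))
    if c=="top": cv2.imwrite("pics/topcrop.png",cv2.resize(im[80:350,220:460,::-1],None,fx=2.2,fy=2.2,interpolation=3))
    else: cv2.imwrite("pics/sccrop.png",cv2.resize(im[200:350,190:420,::-1],None,fx=3.4,fy=3.4,interpolation=3))
E
```

```text
top rail 0.88 [243, 231, 422, 286] med [458. -46.   9.] zmax 77.0 rect c [466. -43.] [564. 119.] 82.1
top latch 0.91 [318, 189, 348, 243] med [580. -55.  12.] zmax 164.0 rect c [600. -56.] [ 91. 187.] 83.4
top hook 0.71 [325, 189, 349, 222] med [631. -58. 144.] zmax 164.0 rect c [626. -68.] [116.  67.] 12.5
top hook_bar 0.71 [324, 190, 351, 221] med [633. -58. 147.] zmax 164.0 rect c [624. -52.] [ 69. 110.] 60.5
top hook_tip 0.55 [323, 191, 349, 225] med [630. -57. 144.] zmax 164.0 rect c [633. -57.] [ 69. 131.] 60.5
top orange_ring 0.93 [308, 123, 362, 185] med [776. -72.  81.] zmax 104.0 rect c [826. -74.] [202. 158.] 6.2
top orange_ring 0.86 [399, 308, 428, 322] med [ 282. -291.   77.] zmax 624.0 rect c [ 287. -274.] [ 37. 144.] 3.5
top orange_ring 0.81 [364, 235, 402, 279] med [ 446. -199.   72.] zmax 90.0 rect c [ 467. -208.] [121. 138.] 82.4
top orange_ring 0.37 [262, 226, 299, 270] med [485. 105.  70.] zmax 90.0 rect c [499. 105.] [110. 108.] 82.0
top orange_tray_mid 0.98 [312, 124, 364, 183] med [774. -72.  82.] zmax 104.0 rect c [825. -74.] [199. 155.] 6.6
top orange_tray_mi
[... 1833 characters left out ...]
 c [ 179. -253.] [194. 277.] 46.1
scene orange_tray_mid 0.65 [360, 274, 438, 343] med [ 795. -109.   79.] zmax 101.0 rect c [802. -19.] [161. 250.] 6.7
scene blue_tray_mid 0.65 [308, 220, 345, 259] med [497.  86.  67.] zmax 150.0 rect c [495. 107.] [136. 375.] 17.8
scene jar_nuts 0.81 [370, 231, 392, 268] med [669. 123.  69.] zmax 105.0 rect c [661. 138.] [60. 64.] 65.5
scene jar_honey 0.91 [270, 305, 295, 347] med [ 597. -282.   61.] zmax 94.0 rect c [ 559. -228.] [ 64. 161.] 32.5
scene bowl 0.59 [344, 176, 375, 201] med [430. 495.  34.] zmax 54.0 rect c [433. 472.] [113. 127.] 44.2
scene scoop 0.83 [150, 338, 213, 397] med [ 463. -478.   15.] zmax 35.0 rect c [ 425. -476.] [ 62. 198.] 79.2
```

View pics/sccrop.png

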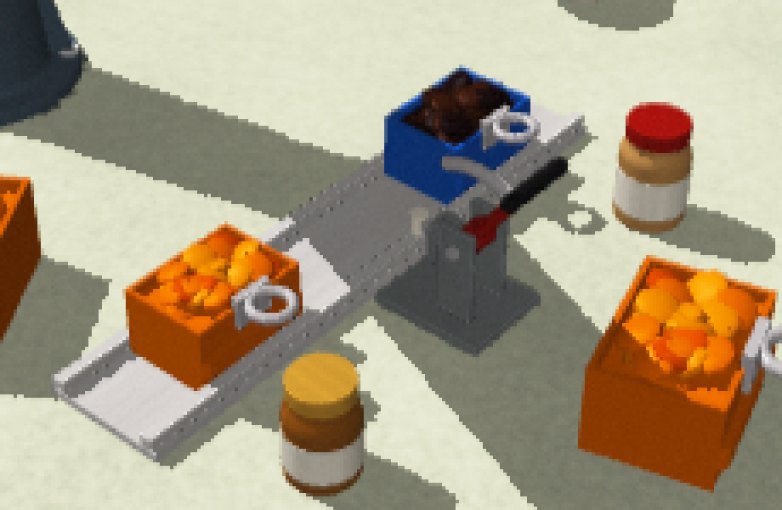

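The crop confirms it: the small orange tray is in the rail at scene (253,290), on the -y side of the latch. The two bigger look-alikes stand off the rail. Next I fit the rail frame more closely.

```bash
cat >> h.py <<'E'
from scipy.spatial.transform import Rotation as Ro
def rf(P,c,yaw):  # world -> frame
    a=np.array([[np.cos(yaw),np.sin(yaw)],[-np.sin(yaw),np.cos(yaw)]])
    Q=np.array(P,float).copy(); Q[...,:2]=(Q[...,:2]-np.array(c))@a.T; return Q
E
python3 - <<'E'
from h import *
c0=(466,-43); yaw=np.radians(-7.9)
for c in ("top","scene"):
    im,d=robot.grab_frame(c); W=world(c,d); Q=rf(W,c0,yaw); ok=d>0
    hsv=cv2.cvtColor(im,cv2.COLOR_RGB2HSV)
    x,y,z=Q[...,0],Q[...,1],Q[...,2]
    m=ok&(abs(x)<75)&(abs(y)<320)&(z>13)&(z<24)
    pc=lambda a:np.percentile(a,[1,5,50,95,99]).round(1)
    for s in (-1,1):
        w=m&(s*x>40)
        if w.sum()>20: print(c,"wall",s,w.sum(),"slope deg",np.degrees(np.polyfit(y[w],x[w],1)[0]).round(2),"x",pc(x[w]),"y",pc(y[w]))
    f=ok&(abs(x)<40)&(abs(y)<320)&(z>5)&(z<13); print("floor y",pc(y[f]))
    o=ok&(hsv[...,0]<12)&(hsv[...,1]>180)&(abs(x)<60)&(abs(y)<300)&(z>60)&(z<76); print("orange rim",o.sum(),pc(x[o]),pc(y[o]),pc(z[o]))
    r=ok&(x>43)&(x<100)&(abs(y+155)<60)&(z>62)&(z<90)&(hsv[...,1]<60); print("ring",r.sum(),pc(x[r]),pc(y[r]),pc(z[r]))
    k=ok&(x>150)&(x<230)&(abs(y)<70)&(z>120)&(z<175)&(hsv[...,2]<70); print("bar",k.sum(),pc(x[k]),pc(y[k]),pc(z[k]))
    h=ok&(x>60)&(x<230)&(abs(y)<40)&(z>110)&(z<175)&(hsv[...,2]>=70); print("hook",h.sum(),pc(x[h]),pc(y[h]),pc(z[h]))
    ck=ok&(x>80)&(x<190)&(abs(y)<60)&(z>60)&(z<100); print("cheek",ck.sum(),pc(x[ck]),pc(y[ck]),pc(z[ck]))
    bs=ok&(x>62)&(x<220)&(abs(y)<80)&(z>5)&(z<18); print("base",bs.sum(),pc(x[bs]),pc(y[bs]),pc(z[bs]))
E
```

```text
top wall -1 655 slope deg 0.11 x [-56.7 -55.2 -49.2 -43.3 -41.4] y [-275.3 -253.4   -1.1  251.5  274. ]
top wall 1 395 slope deg 0.04 x [40.2 40.8 47.4 52.4 67. ] y [-273.9 -261.3   -5.9  259.4  275.4]
floor y [-286.7 -267.5   -5.8  262.7  278.2]
orange rim 205 [-41.6 -39.4 -10.3  29.2  33.3] [-205.1 -201.6 -137.  -106.3 -104.9] [60.3 61.1 68.6 74.9 75.7]
ring 95 [43.4 44.4 62.4 77.9 79.6] [-177.  -175.8 -159.2 -140.  -137.5] [70.1 72.3 78.1 82.2 85.3]
bar 97 [173.  174.2 178.7 185.1 185.8] [-28.7 -25.6   6.3  38.3  41.5] [149.7 153.1 157.5 162.5 164. ]
hook 136 [ 94.   97.4 141.8 186.  187.6] [-31.6 -24.1   4.8  11.6  26.7] [132.9 134.1 142.5 156.4 159. ]
cheek 123 [108.  109.2 123.3 137.  141.5] [-20.7 -19.   -1.7  29.1  32.3] [61.3 67.6 87.5 97.2 98.6]
base 601 [ 63.   66.7 108.7 174.2 206.5] [-68.  -39.1  -1.1  49.7  70.4] [ 5.1  5.5  9.2 14.3 16.4]
scene wall -1 335 slope deg 0.1 x [-57.3 -56.2 -47.4 -42.5 -40.8] y [-277.8 -271.6  -29.    97.   276.7]
scene wall 1 662 slope deg 0.08 x [40.2 41.1 48.5 52.7 67.7] y [-276.7 -262.8  -76.5  247.5  276.3]
floor y [-278.2 -271.5  -33.4   98.2  278.2]
orange rim 74 [-35.4 -31.5   9.1  35.5  37.5] [-197.  -190.8 -110.2  162.1  166.4] [62.3 64.1 70.2 75.3 75.8]
ring 107 [43.9 45.2 62.5 79.  80.3] [-177.1 -176.  -159.9 -140.7 -139.3] [64.4 74.5 78.9 81.9 83. ]
bar 122 [161.8 175.9 183.4 187.  188. ] [-32.1 -30.3   0.5  35.   43. ] [127.7 149.9 157.9 161.9 162.5]
hook 113 [ 96.6 100.3 134.6 158.2 172.8] [-1.5 -0.7  3.5  9.1 11.6] [111.5 115.2 141.7 147.7 156.7]
cheek 251 [109.1 111.4 130.6 143.  144.1] [-21.5 -19.8 -13.3  26.5  29.9] [60.5 62.6 83.1 96.4 97.9]
base 595 [ 63.4  67.4 131.6 164.8 167.6] [-40.6 -38.1 -11.2  41.3  49.4] [ 5.6  6.8 10.5 14.7 16.7]
```

```bash
cat >> h.py <<'E'
C0=np.array([466.,-43.]); YAW=np.radians(-7.95)
def tilt_R(t):  # tool tilted t deg from down, pointing toward -x of the frame; tool x = frame x when t=0
    return Ro.from_euler('z',YAW)*Ro.from_euler('y',t,degrees=True)*Ro.from_euler('x',np.pi)
def tow(f): 
    c,s=np.cos(YAW),np.sin(YAW); return np.array([C0[0]+c*f[0]-s*f[1],C0[1]+s*f[0]+c*f[1],f[2]])
def rows(tg):
    s=robot.observe(); p=s["position"]; R=Ro.from_euler('xyz',s["orientation"])
    print("t",s["time_s"],"frame pos",rf(p,C0,YAW).round(1),"F frame",Ro.from_euler('z',-YAW).apply(s["wrist_force"]).round(1),"eul",s["orientation"].round(3),"gap",round(s["finger_gap"]))
    for f,t in tg:
        R1=tilt_R(t); print((R.inv()*R1).as_rotvec(degrees=True).round(1).tolist(), (R.inv().apply(tow(f)-p)/1000).round(4).tolist(), "for",f,t)
E
python3 -c "
from h import *
print(tilt_R(30).apply([0,0,1]))
rows([((-1.7,-245,200),0),((-1.7,-245,40),0)])"
```

```text
[-0.49519457  0.06915444 -0.8660254 ]
t 1.5 frame pos [-244.6 -605.8  222.6] F frame [ 0.8 -0.3  0.7] eul [3.142 0.    0.226] gap 87
[0.0, -0.0, 20.9] [0.3556, -0.2505, 0.0226] for (-1.7, -245, 200) 0
[0.0, -0.0, 20.9] [0.3556, -0.2505, 0.1826] for (-1.7, -245, 40) 0
```

Call:
drive_tool(plan=[[0,0,10,0.05,-0.035,0.02,1],[0,0,20.9,0.1,-0.07,0.022,1],[0,0,20.9,0.15,-0.105,0.022,1],[0,0,20.9,0.2,-0.14,0.022,1],[0,0,20.9,0.25,-0.175,0.022,1],[0,0,20.9,0.3,-0.21,0.022,1],[0,0,20.9,0.3556,-0.2505,0.022,1],[0,0,20.9,0.3556,-0.2505,0.022,1],[0,0,20.9,0.3556,-0.2505,0.06,1],[0,0,20.9,0.3556,-0.2505,0.09,1]])

```text
time_s: 2.75
position: [430.4, -286.0, 132.0]
orientation: [3.141, -0.001, -0.139]
wrist_force: [0.0, -0.3, -0.5]
finger_gap: 1.5
```

```bash
python3 -c "
from h import *
rows([((-1.7,-245,40),0),((-1.7,-230,40),0),((-1.7,-150,40),0)])
im,d=robot.grab_frame('scene'); cv2.imwrite('pics/s1.png',im[:,:,::-1])"
```

```text
t 2.75 frame pos [  -1.7 -245.6  132. ] F frame [ 0.1 -0.2 -0.5] eul [ 3.141e+00 -1.000e-03 -1.390e-01] gap 2
[0.1, -0.0, 0.0] [-0.0001, -0.0007, 0.092] for (-1.7, -245, 40) 0
[0.1, -0.0, 0.0] [-0.0001, -0.0157, 0.092] for (-1.7, -230, 40) 0
[0.1, -0.0, 0.0] [-0.0001, -0.0957, 0.0919] for (-1.7, -150, 40) 0
```

View pics/s1.png

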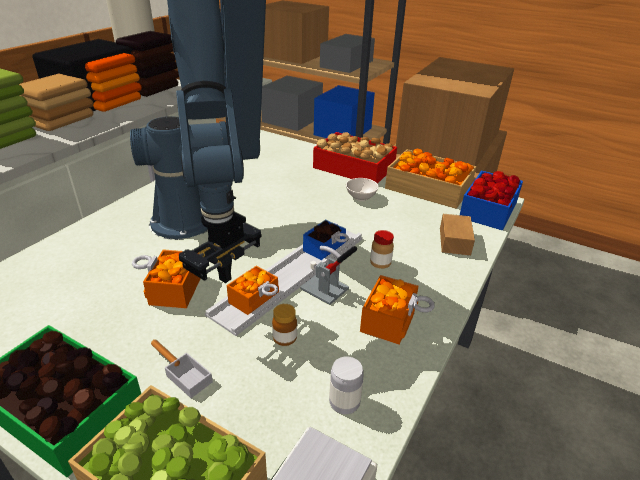

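The gripper is shut and hangs above the rail at scene (220,270), behind the tray. I'll descend and start pushing.

Call:
drive_tool(plan=[[0,0,0,0,0,0.05,1],[0,0,0,0,0,0.092,1],[0,0,0,0,0,0.092,1],[0,0,0,0,-0.01,0.092,1],[0,0,0,0,-0.016,0.092,1],[0,0,0,0,-0.022,0.092,1],[0,0,0,0,-0.028,0.092,1],[0,0,0,0,-0.034,0.092,1],[0,0,0,0,-0.04,0.092,1],[0,0,0,0,-0.046,0.092,1]])

```text
time_s: 4.05
position: [434.5, -238.3, 36.8]
orientation: [-3.138, 0.005, -0.14]
wrist_force: [-1.7, -3.0, 4.1]
finger_gap: 0.7
```

```bash
cat > tr.py <<'E'
from h import *
rows([])
for c in ("top","scene"):
    im,d=robot.grab_frame(c); Q=rf(world(c,d),C0,YAW); x,y,z=Q[...,0],Q[...,1],Q[...,2]
    hsv=cv2.cvtColor(im,cv2.COLOR_RGB2HSV)
    r=(d>0)&(x>45)&(x<90)&(y>-250)&(y<60)&(z>70)&(z<84)&(hsv[...,1]<60)
    if r.sum()>10: print(c,r.sum(),"ring y",np.percentile(y[r],[2,50,98]).round(1),"mid",np.mean(np.percentile(y[r],[2,98])).round(1),"x",np.percentile(x[r],[2,98]).round(1))
E
python3 tr.py
```

```text
t 4.05 frame pos [  -4.2 -197.8   36.8] F frame [-1.3 -3.2  4.1] eul [-3.138  0.005 -0.14 ] gap 1
scene 95 ring y [-151.4 -133.9 -114.7] mid -133.1 x [46.  79.9]
```

Call:
drive_tool(plan=[[0,0,0,0,-0.01,-0.003,1],[0,0,0,0,-0.02,-0.003,1],[0,0,0,0,-0.03,-0.003,1],[0,0,0,0,-0.04,-0.003,1],[0,0,0,0,-0.05,-0.003,1],[0,0,0,0,-0.06,-0.003,1],[0,0,0,0,-0.07,-0.003,1],[0,0,0,0,-0.08,-0.003,1],[0,0,0,0,-0.09,-0.003,1],[0,0,0,0,-0.097,-0.003,1]])

```text
time_s: 5.4
position: [447.3, -140.3, 39.9]
orientation: [-3.137, 0.007, -0.139]
wrist_force: [0.8, -1.4, -1.2]
finger_gap: 0.3
```

```bash
python3 tr.py
```

```text
t 5.4 frame pos [ -5.  -99.   39.9] F frame [ 1.  -1.3 -1.2] eul [-3.137  0.007 -0.139] gap 0
scene 81 ring y [-55.3 -35.  -17.7] mid -36.5 x [45.9 80.2]
```

Call:
drive_tool(plan=[[0,0,0,0,-0.004,0,1],[0,0,0,0,-0.008,0,1],[0,0,0,0,-0.012,0,1],[0,0,0,0,-0.016,0,1],[0,0,0,0,-0.02,0,1],[0,0,0,0,-0.024,0,1],[0,0,0,0,-0.028,0,1],[0,0,0,0,-0.03,0,1]])

```text
time_s: 6.5
position: [452.0, -112.0, 40.5]
orientation: [-3.139, 0.005, -0.137]
wrist_force: [-2.9, -10.3, 1.1]
finger_gap: 0.2
```

```bash
python3 tr.py
```

```text
t 6.5 frame pos [ -4.4 -70.3  40.5] F frame [ -1.4 -10.6   1.1] eul [-3.139  0.005 -0.137] gap 0
scene 79 ring y [-24.7  -7.8  11.8] mid -6.5 x [45.4 79.4]
```

Call:
drive_tool(plan=[[0,0,0,0,-0.002,0,1],[0,0,0,0,-0.0035,0,1],[0,0,0,0,-0.005,0,1],[0,0,0,0,-0.006,0,1],[0,0,0,0,-0.006,0,1]])

```text
time_s: 7.22
position: [453.6, -106.7, 40.7]
orientation: [-3.139, 0.003, -0.137]
wrist_force: [-0.5, -5.0, 0.6]
finger_gap: 0.7
```

```bash
python3 tr.py
```

```text
t 7.225 frame pos [ -3.5 -64.8  40.7] F frame [ 0.2 -5.   0.6] eul [-3.139e+00  3.000e-03 -1.370e-01] gap 1
scene 84 ring y [-19.2  -1.5  18.5] mid -0.4 x [45.7 79.9]
```

Call:
drive_tool(plan=[[0,0,0,0,-0.001,0,1],[0,0,0,0,-0.002,0,1],[0,0,0,0,-0.002,0,1]])

```text
time_s: 7.7
position: [454.2, -104.6, 40.7]
orientation: [-3.139, 0.003, -0.137]
wrist_force: [1.1, -2.6, -0.8]
finger_gap: 0.4
```

```bash
python3 tr.py
```

```text
t 7.7 frame pos [ -3.2 -62.7  40.7] F frame [ 1.5 -2.4 -0.8] eul [-3.139e+00  3.000e-03 -1.370e-01] gap 0
scene 82 ring y [-17.1   1.1  20.1] mid 1.5 x [45.7 80.1]
```

Call:
drive_tool(plan=[[0,0,0,0,-0.001,0,1],[0,0,0,0,-0.002,0,1],[0,0,0,0,-0.002,0,1]])

```text
time_s: 8.18
position: [453.7, -101.9, 40.6]
orientation: [-3.139, 0.005, -0.137]
wrist_force: [1.2, 0.2, 0.5]
finger_gap: 0.5
```

```bash
python3 tr.py
```

```text
t 8.175 frame pos [ -4.  -60.   40.6] F frame [1.2 0.3 0.5] eul [-3.139  0.005 -0.137] gap 1
scene 83 ring y [-13.8   4.   23. ] mid 4.6 x [46.8 79.1]
```

In the detent: the ring is at y 4.6 against the hook plane at about 4.6, and the force is near zero. I'll retract and look.

Call:
drive_tool(plan=[[0,0,0,0,0.02,0,1],[0,0,0,0,0.025,-0.01,1],[0,0,0,0,0.025,-0.07,1],[0,0,0,0,0.025,-0.13,1],[0,0,0,0,0.025,-0.19,1],[0,0,0,0.06,0.01,-0.19,1],[0,0,0,0.12,-0.02,-0.19,1],[0,0,0,0.175,-0.04,-0.19,1],[0,0,0,0.23,-0.064,-0.19,1],[0,0,0,0.23,-0.064,-0.19,1]])

```text
time_s: 9.52
position: [693.6, -68.4, 228.9]
orientation: [-3.138, 0.004, -0.134]
wrist_force: [-0.4, -0.6, -0.4]
finger_gap: 0.4
```

Run:
```python
from h import *
exec(open('tr.py').read())
for c in ("top","scene"):
    im,d=robot.grab_frame(c); Q=rf(world(c,d),C0,YAW); x,y,z=Q[...,0],Q[...,1],Q[...,2]
    k=(d>0)&(x>140)&(x<230)&(abs(y)<60)&(z>120)&(z<172)&(cv2.cvtColor(im,cv2.COLOR_RGB2HSV)[...,2]<70); P=lambda a:np.percentile(a,[2,50,98]).round(1)
    if k.sum()>5: print(c,"bar",k.sum(),P(x[k]),P(y[k]),P(z[k]))
cv2.imwrite("pics/s2.png",cv2.resize(im[190:340,220:420,::-1],None,fx=4,fy=4,interpolation=3))
rows([((225,4.5,230),0),((225,4.5,140),0),((126.5,4.5,140),0)])
```

```text
t 9.525 frame pos [229.    6.3 228.9] F frame [-0.3 -0.6 -0.4] eul [-3.138  0.004 -0.134] gap 0
scene 84 ring y [-14.5   2.9  22.2] mid 3.9 x [45.9 79.7]
scene bar 119 [175.6 183.5 187.7] [-30.6   0.8  39.7] [149.1 157.9 161.6]
t 9.725 frame pos [224.8   3.6 229.7] F frame [ 0.3  0.4 -0.2] eul [-3.138  0.007 -0.137] gap 1
[-0.2, 0.4, 0.1] [0.0002, -0.0009, -0.0003] for (225, 4.5, 230) 0
[-0.2, 0.4, 0.1] [0.0008, -0.0006, 0.0897] for (225, 4.5, 140) 0
[-0.2, 0.4, 0.1] [-0.0977, -0.0007, 0.0904] for (126.5, 4.5, 140) 0
```

View pics/s2.png

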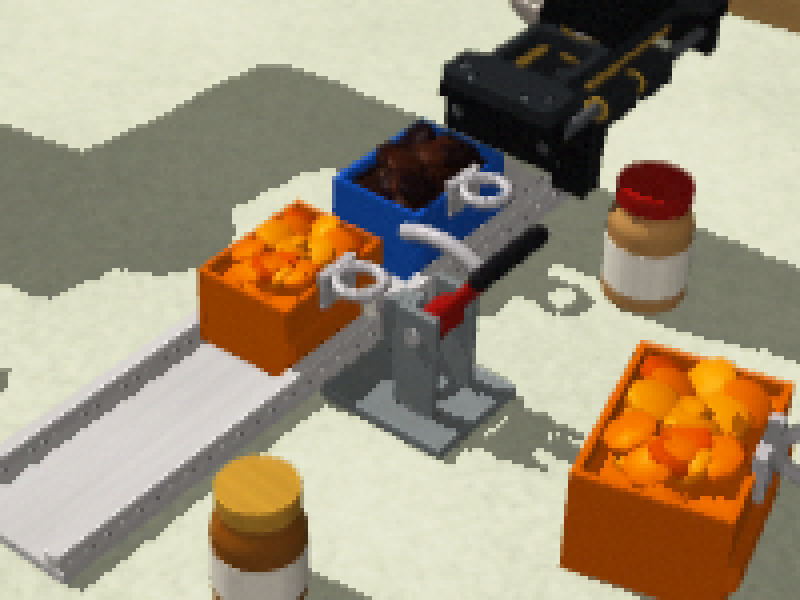

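The ring is in line with the hook plane (scene crop 352,280) and the hook is still at its start. I'll go down behind the bar and begin the swing.

Call:
drive_tool(plan=[[0,0,0,0,-0.001,0.05,1],[0,0,0,0,-0.001,0.092,1],[0,0,0,-0.006,-0.001,0.092,1],[0,0,0,-0.014,-0.001,0.092,1],[0,0,0,-0.02,-0.001,0.091,1],[0,0,0,-0.025,-0.001,0.089,1],[0,0,0,-0.03,-0.001,0.086,1],[0,0,0,-0.036,-0.001,0.083,1],[0,0,0,-0.043,-0.001,0.08,1],[0,0,0,-0.049,-0.001,0.077,1]])

```text
time_s: 10.98
position: [644.9, -63.2, 155.2]
orientation: [-3.139, -0.005, -0.138]
wrist_force: [7.4, -0.1, -0.5]
finger_gap: 0.6
```

Run:
```python
from h import *
rows([((143.5,4.5,158),0),((111,4.5,161),0),((96,4.5,155),0)])
```

```text
t 10.975 frame pos [180.    4.8 155.2] F frame [ 7.4  0.9 -0.5] eul [-3.139 -0.005 -0.138] gap 1
[-0.2, -0.3, 0.1] [-0.0365, 0.0002, -0.003] for (143.5, 4.5, 158) 0
[-0.2, -0.3, 0.1] [-0.069, 0.0002, -0.0061] for (111, 4.5, 161) 0
[-0.2, -0.3, 0.1] [-0.084, 0.0002, -0.0002] for (96, 4.5, 155) 0
```

Call:
drive_tool(plan=[[0,0,0,-0.01,0,-0.001,1],[0,0,0,-0.02,0,-0.003,1],[0,0,0,-0.03,0,-0.005,1],[0,0,0,-0.04,0,-0.006,1],[0,0,0,-0.05,0,-0.007,1],[0,0,0,-0.06,0,-0.007,1],[0,0,0,-0.069,0,-0.006,1],[0,0,0,-0.077,0,-0.004,1],[0,0,0,-0.085,0,-0.001,1],[0,0,0,-0.087,0,-0.001,1]])

```text
time_s: 12.22
position: [564.7, -52.1, 158.4]
orientation: [-3.139, -0.02, -0.139]
wrist_force: [9.5, 0.3, -0.4]
finger_gap: 0.4
```

```bash
cat > hk.py <<'E'
from h import *
rows([])
im,d=robot.grab_frame("scene"); Q=rf(world("scene",d),C0,YAW); x,y,z=Q[...,0],Q[...,1],Q[...,2]
hsv=cv2.cvtColor(im,cv2.COLOR_RGB2HSV)
red=(d>0)&((hsv[...,0]<5)|(hsv[...,0]>172))&(hsv[...,1]>150)&(x>20)&(x<200)&(abs(y)<25)&(z>85)&(z<180)
blk=(d>0)&(hsv[...,2]<70)&(x>0)&(x<150)&(abs(y-4.5)<45)&(abs(y-4.5)>16)&(z>92)&(z<172)&(hsv[...,0]*0==0)
for n,k in (("red",red),("blk",blk)):
    if k.sum()>4: print(n,k.sum(),[np.percentile(a[k],[5,50,95]).round(1) for a in (x,y,z)],"angle",np.degrees(np.arctan2(np.median(z[k])-75,np.median(x[k])-126.5)).round(1))
E
python3 hk.py
python3 - <<'E'
from h import *
im,d=robot.grab_frame("scene"); cv2.imwrite("pics/s3.png",cv2.resize(im[190:340,220:420,::-1],None,fx=4,fy=4,interpolation=3))
E
```

```text
t 12.225 frame pos [ 99.    4.7 158.4] F frame [ 9.4  1.6 -0.4] eul [-3.139 -0.02  -0.139] gap 0
red 124 [array([ 91.4, 109.8, 131.8]), array([-1. ,  4.4, 12.9]), array([ 86.5, 113.3, 148.6])] angle 113.5
blk 36 [array([78.7, 84.6, 88.2]), array([-30.9, -24.9, -14.5]), array([157. , 162.8, 168.2])] angle 115.5
```

View pics/s3.png

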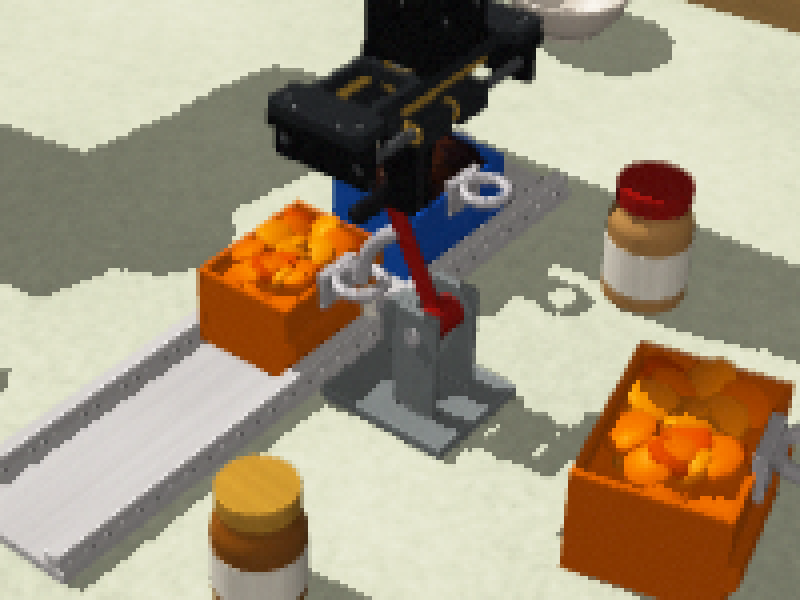

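The C-hook tip is entering the ring (crop 350,270). I'll push a little further, then back off and tilt the tool to press along the arc.

Call:
drive_tool(plan=[[0,0,0,-0.006,0,0.003,1],[0,0,0,-0.01,0,0.006,1],[0,0,0,-0.012,0,0.006,1],[0,0,0,0.005,0,0.0,1],[0,0,0,0.01,0,-0.04,1],[0,0,0,0.015,0,-0.06,1]])

```text
time_s: 13.08
position: [579.2, -54.3, 220.9]
orientation: [-3.139, -0.023, -0.139]
wrist_force: [0.6, 0.2, 0.1]
finger_gap: 0.5
```

```bash
python3 hk.py
python3 - <<'E'
from h import *
rows([((120,4.5,205),20),((110,4.5,190),45),((97,4.5,180),45)])
E
```

```text
t 13.075 frame pos [113.7   4.4 220.9] F frame [0.5 0.3 0.1] eul [-3.139 -0.023 -0.139] gap 1
red 134 [array([ 84. , 106.1, 128.7]), array([-0.1,  4. , 12.1]), array([ 86.9, 115.6, 151.3])] angle 116.6
blk 64 [array([74.3, 80.7, 84.7]), array([-30.3, -14.3,  38. ]), array([154.4, 161.6, 165.6])] angle 117.9
t 13.125 frame pos [115.7   4.2 223.3] F frame [ 1.2 -0.9  1.7] eul [-3.14  -0.028 -0.139] gap 0
[-0.1, -21.6, 0.0] [0.0038, -0.0002, 0.0184] for (120, 4.5, 205) 20
[-0.1, -46.6, 0.0] [-0.0066, -0.0002, 0.0332] for (110, 4.5, 190) 45
[-0.1, -46.6, 0.0] [-0.0199, -0.0002, 0.0428] for (97, 4.5, 180) 45
```

Call:
drive_tool(plan=[[0,-10,0,0,0,0,1],[0,-20,0,0,0,0,1],[0,-30,0,-0.0,0,0.01,1],[0,-40,0,-0.0,0,0.02,1],[0,-50,0,-0.005,0,0.033,1],[0,-51,0,-0.012,0,0.042,1],[0,-51,0,-0.015,0,0.046,1],[0,-51,0,-0.015,0,0.046,1]])

```text
time_s: 14.12
position: [567.4, -52.8, 179.1]
orientation: [-3.14, 0.859, -0.137]
wrist_force: [-0.5, -0.4, 0.8]
finger_gap: 0.5
```

Run:
```python
from h import *
o=robot.observe()["joints"]; print(o.round(2))
import math
L=[]
for f in range(120,166,5):
    t=180-f; b=(126.5+95*math.cos(math.radians(f)),75+95*math.sin(math.radians(f)))
    r=math.radians(t); L.append(((round(b[0]+7*math.sin(r),1),4.5,round(b[1]+7*math.cos(r),1)),min(t,50)))
rows(L)
im,d=robot.grab_frame("scene"); cv2.imwrite("pics/s4.png",cv2.resize(im[150:300,240:440,::-1],None,fx=4,fy=4,interpolation=3))
```

```text
[-0.25  0.93  1.02 -0.09  2.05  1.46]
t 14.125 frame pos [101.7   4.3 179.1] F frame [-0.4 -0.5  0.8] eul [-3.14   0.859 -0.137] gap 1
[-0.0, -0.8, 0.1] [0.003, -0.0001, 0.0245] for (85.1, 4.5, 160.8) 50
[-0.0, -0.8, 0.1] [0.0012, -0.0001, 0.0327] for (77.7, 4.5, 156.8) 50
[-0.0, -0.8, 0.1] [0.0001, -0.0001, 0.0409] for (70.8, 4.5, 152.3) 50
[-0.0, 4.2, 0.1] [-0.0003, -0.0001, 0.0492] for (64.3, 4.5, 147.1) 45
[-0.0, 9.2, 0.1] [0.0001, -0.0001, 0.0576] for (58.2, 4.5, 141.4) 40
[-0.0, 14.2, 0.1] [0.0012, -0.0001, 0.0658] for (52.7, 4.5, 135.2) 35
[-0.0, 19.2, 0.1] [0.0029, -0.0001, 0.0739] for (47.7, 4.5, 128.6) 30
[-0.1, 24.2, 0.1] [0.0055, -0.0001, 0.0818] for (43.4, 4.5, 121.5) 25
[-0.1, 29.2, 0.0] [0.0086, -0.0001, 0.0895] for (39.6, 4.5, 114.1) 20
[-0.1, 34.2, 0.0] [0.0125, -0.0001, 0.0969] for (36.5, 4.5, 106.3) 15
```

View pics/s4.png

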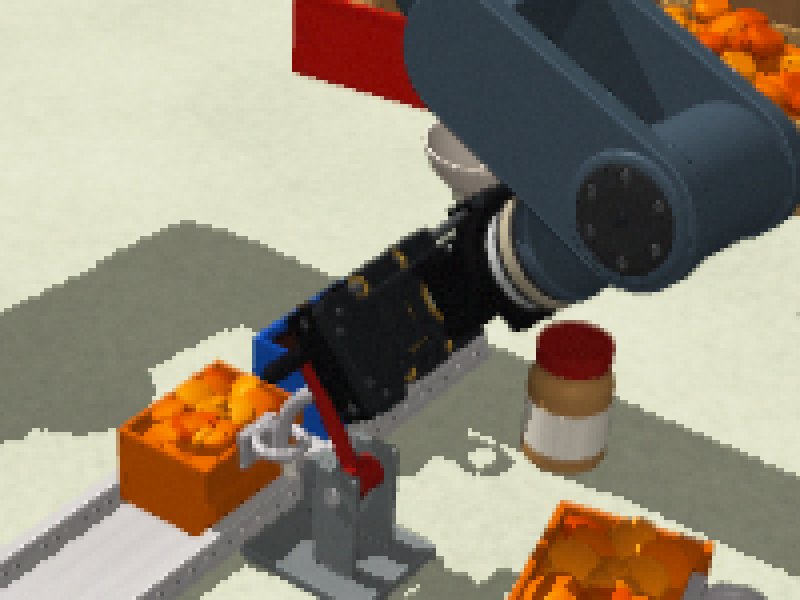

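The tool is square behind the bar (crop 285,365), and the hook tip is in the ring's mouth at (290,415). I'll press along the arc.

Call:
drive_tool(plan=[[0,0,0,0.003,0,0.015,1],[0,0,0,0.003,0,0.024,1],[0,0,0,0.002,0,0.029,1],[0,0,0,0.0012,0,0.033,1],[0,0,0,0.0005,0,0.037,1],[0,0,0,0,0,0.041,1],[0,2,0,0,0,0.045,1],[0,4,0,0,0,0.049,1],[0,7,0,0,0,0.053,1],[0,9,0,0,0,0.0576,1]])

```text
time_s: 15.42
position: [526.0, -47.0, 144.7]
orientation: [-3.141, 0.695, -0.138]
wrist_force: [2.8, -0.1, 10.0]
finger_gap: 0.5
```

```bash
python3 hk.py
python3 - <<'E'
from h import *
import math
L=[]
for f in (140,145,150,155,160,163):
    t=180-f; b=(126.5+95*math.cos(math.radians(f)),75+95*math.sin(math.radians(f)))
    r=math.radians(t); L.append(((round(b[0]+7*math.sin(r),1),4.5,round(b[1]+7*math.cos(r),1)),min(t,50)))
rows(L)
E
python3 tr.py
```

```text
t 15.425 frame pos [ 60.    4.3 144.7] F frame [ 2.8  0.3 10. ] eul [-3.141  0.695 -0.138] gap 0
red 89 [array([ 87.2, 108.3, 130. ]), array([-0.6,  5.1, 15.8]), array([ 86. ,  96.3, 114.8])] angle 130.6
blk 14 [array([51.9, 58.7, 63.7]), array([-31.1, -28.3, -24.6]), array([139.3, 143.7, 146.5])] angle 134.7
t 15.475 frame pos [ 59.7   4.3 144.6] F frame [2.8 0.5 5.4] eul [-3.141  0.694 -0.138] gap 1
[-0.0, -0.3, 0.0] [0.0009, -0.0002, 0.0034] for (58.2, 4.5, 141.4) 40
[-0.0, 4.7, 0.0] [0.0006, -0.0002, 0.0117] for (52.7, 4.5, 135.2) 35
[-0.0, 9.7, 0.0] [0.001, -0.0002, 0.02] for (47.7, 4.5, 128.6) 30
[-0.0, 14.7, 0.0] [0.0022, -0.0002, 0.0282] for (43.4, 4.5, 121.5) 25
[-0.0, 19.7, 0.0] [0.004, -0.0002, 0.0363] for (39.6, 4.5, 114.1) 20
[-0.0, 22.7, 0.0] [0.0055, -0.0002, 0.041] for (37.7, 4.5, 109.5) 17
t 15.475 frame pos [ 59.7   4.3 144.6] F frame [2.8 0.5 5.4] eul [-3.141  0.694 -0.138] gap 1
scene 90 ring y [-13.1   2.1  22.6] mid 4.8 x [45.9 80.2]
```

Call:
drive_tool(plan=[[0,2,0,0.0008,0,0.0045,1],[0,4,0,0.0006,0,0.009,1],[0,6,0,0.0006,0,0.013,1],[0,8,0,0.0008,0,0.017,1],[0,10,0,0.001,0,0.021,1],[0,12,0,0.0016,0,0.025,1],[0,15,0,0.0022,0,0.029,1],[0,17,0,0.003,0,0.0325,1],[0,19,0,0.004,0,0.0355,1]])

```text
time_s: 16.7
position: [506.2, -44.3, 117.2]
orientation: [-3.141, 0.363, -0.139]
wrist_force: [-1.4, 0.7, 11.9]
finger_gap: 0.3
```

```bash
python3 hk.py
python3 - <<'E'
from h import *
import math
L=[]
for f in (155,160,162,164,166):
    t=180-f; b=(126.5+95*math.cos(math.radians(f)),75+95*math.sin(math.radians(f)))
    r=math.radians(t); L.append(((round(b[0]+7*math.sin(r),1),4.5,round(b[1]+7*math.cos(r),1)),min(t,50)))
rows(L)
E
```

```text
t 16.7 frame pos [ 40.    4.3 117.2] F frame [-1.5  0.5 11.9] eul [-3.141  0.363 -0.139] gap 0
red 119 [array([ 50.8,  88.5, 129.1]), array([-0.5,  4.7, 14. ]), array([ 85.8,  94.7, 111. ])] angle 152.5
blk 26 [array([36.4, 42.4, 46.6]), array([-30.1, -24.4,  36.4]), array([109. , 113.4, 118.5])] angle 155.5
t 16.75 frame pos [ 39.9   4.3 117.1] F frame [0.1 0.2 7.9] eul [-3.141  0.362 -0.139] gap 1
[-0.0, -4.3, 0.0] [0.0017, -0.0002, -0.0054] for (43.4, 4.5, 121.5) 25
[-0.0, 0.7, 0.0] [0.0008, -0.0002, 0.0029] for (39.6, 4.5, 114.1) 20
[-0.0, 2.7, 0.0] [0.0007, -0.0002, 0.0062] for (38.3, 4.5, 111.0) 18
[-0.0, 4.7, 0.0] [0.0007, -0.0002, 0.0096] for (37.1, 4.5, 107.9) 16
[-0.0, 6.7, 0.0] [0.0007, -0.0002, 0.0128] for (36.0, 4.5, 104.8) 14
```

Close to home now. I'll press on in small steps and watch for the stop.

Call:
drive_tool(plan=[[0,1,0,0.001,0,0.003,1],[0,2,0,0.001,0,0.0055,1],[0,3,0,0.001,0,0.0075,1],[0,3,0,0.001,0,0.009,1]])

```text
time_s: 17.25
position: [503.5, -43.9, 110.8]
orientation: [3.142, 0.309, -0.139]
wrist_force: [-0.8, 0.8, 14.8]
finger_gap: 0.7
```

```bash
python3 hk.py
```

```text
t 17.25 frame pos [ 37.3   4.3 110.8] F frame [-0.9  0.7 14.8] eul [ 3.142  0.309 -0.139] gap 1
red 115 [array([ 49. ,  88.2, 132.1]), array([ 0.3,  4.2, 16. ]), array([ 85.6,  91.4, 106.1])] angle 156.8
blk 44 [array([ 34.7,  41. , 130.3]), array([-30.6, -19. ,  36.2]), array([ 95.3, 107.4, 170.5])] angle 159.2
```

Call:
drive_tool(plan=[[0,0,0,0.0,0,0.004,1],[0,0,0,0.0,0,0.006,1],[0,0,0,0,0,0.006,1]])

```text
time_s: 17.68
position: [503.5, -44.0, 110.4]
orientation: [3.141, 0.306, -0.139]
wrist_force: [-0.8, 1.1, 27.1]
finger_gap: 0.5
```

```bash
python3 hk.py
```

```text
t 17.675 frame pos [ 37.3   4.2 110.4] F frame [-1.   1.  27.1] eul [ 3.141  0.306 -0.139] gap 0
red 107 [array([ 47.9,  84.9, 130.8]), array([ 0.2,  4.9, 15.7]), array([ 85.6,  92.7, 106.2])] angle 157.0
blk 36 [array([ 33.8,  40.4, 119.7]), array([-30.8, -22.1,  37.8]), array([ 96.2, 106.4, 127.9])] angle 160.0
```

The force jumped from 15 to 27 N for 0.4 mm of travel, so the hook is on its hard stop, with the TCP at the height expected for home. I'll back off.

Call:
drive_tool(plan=[[0,0,0,0,0,-0.01,1],[0,0,0,0,0,-0.06,1],[0,0,0,0,0,-0.12,1],[0,0,0,-0.05,0,-0.16,1],[0,0,0,-0.1,0,-0.18,1],[0,0,0,-0.12,0,-0.2,1],[0,0,0,-0.12,0,-0.2,1],[0,0,0,-0.12,0,-0.2,1]])

```text
time_s: 18.73
position: [450.0, -36.4, 336.5]
orientation: [3.141, 0.306, -0.139]
wrist_force: [0.0, 0.7, 0.5]
finger_gap: 0.6
```

```bash
python3 hk.py; python3 tr.py
python3 - <<'E'
from h import *
im,d=robot.grab_frame("scene"); cv2.imwrite("pics/s5.png",cv2.resize(im[180:360,190:430,::-1],None,fx=3.3,fy=3.3,interpolation=3))
for n in ("jar_nuts","jar_honey","blue_tray_mid","scoop"):
    print(n,[(round(r["p"],2),[int(v) for v in r["rect"]]) for r in robot.masks_of("scene",n)[:1]])
E
```

```text
t 18.725 frame pos [-16.8   4.3 336.5] F frame [-0.1  0.7  0.5] eul [ 3.141  0.306 -0.139] gap 1
red 119 [array([ 45.4,  85.4, 130.7]), array([ 0.6,  4.2, 15.8]), array([ 85.4,  92.6, 106.3])] angle 156.8
blk 59 [array([32.4, 39.4, 43.4]), array([-29.7, -12.2,  39. ]), array([102.9, 109.3, 113.5])] angle 158.5
t 18.775 frame pos [-16.8   4.3 336.1] F frame [-0.2 -0.1 -0.5] eul [ 3.141  0.307 -0.139] gap 1
scene 69 ring y [-16.2  -2.7  12.1] mid -2.1 x [45.7 80.7]
jar_nuts [(0.96, [371, 232, 395, 267])]
jar_honey [(0.92, [273, 305, 298, 346])]
blue_tray_mid [(0.62, [305, 219, 349, 261])]
scoop [(0.81, [150, 341, 212, 397])]
```

View pics/s5.png

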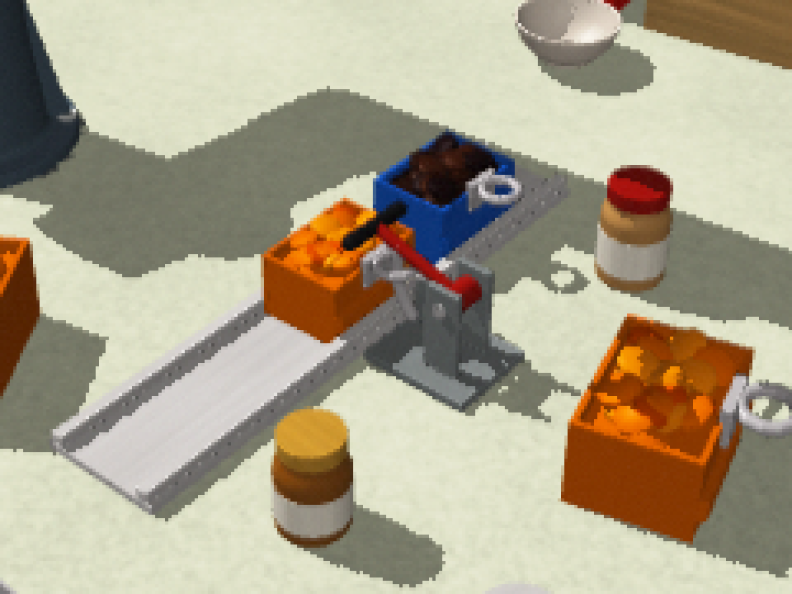

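```bash
python3 -c "
from cell import robot
print(robot.sign_off())"
```

```text
the job is handed in; nothing more can be done
None
```

I pushed the small orange tray, the one in the rail, into the detent. I then swung the hook over and pressed it down through the ring until it was fully home. I handed the job in at about 19 s of the 69 s allowed.

**Detent:** With the tray in place, the ring measured y 3.9 to 4.8 mm in my fitted rail frame and the hook plane about 4.6 mm. The push force fell to about 0 N as the shoe dropped in.

**Hook:** At the end the force rose from 15 to 27 N for only 0.4 mm of travel. The tool was then at the height expected for a hook angle of 162 degrees. The last picture shows the hook through the ring.

**Surroundings:** In the last scene-camera view the arm is clear and the wrist force is about 0 N. The jars, the scoop and the blue tray are where they started, within 3 to 4 pixels. The bowl I checked only by eye.

**Checks that disagreed:**
- The camera put the hook at about 157 to 159 degrees instead of 162. It sees the near surfaces, which read a few mm high, and it read just as low while the hook was held on the stop.
- The last ring reading was y -2.1 mm. The spoke now hides part of the ring, so I discounted that reading.

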